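# Set out the sharpening stones

## Robot

A 7-joint arm with a two-finger parallel gripper is mounted at the origin on the work surface. World frame = base frame: x ahead of the robot, y to its left, z up, the work surface at z = 0. Lengths are in m, angles in rad, forces in N, time in s.
With the tool pointing down it reaches from about 0.425 to 0.925 m from the base axis. Payload 6.8 kg.
Tool frame: the origin (TCP) lies at the very end of the fingers, on their centre line; the grasp point (between the pads) lies 19 mm behind it; z points along the fingers, y is the line along which they close (so a half turn about z gives the same grasp; the last joint's range is limited). The gripper opens to 85 mm and grips with 20 to 120 N. Pads are 22 mm wide; open, the fingers measure 114 mm over their backs; the gripper's body (76 mm by 85 mm) begins 54 mm behind the grasp point. The pads swing forward as they close: fully open they stand 13 mm farther back than shut.
Start: joints at [-1.262, 0.477, 0.022, 1.555, -0.011, 1.109, -0.083], TCP at [0.273, 0.617, 0.231] pointing down, gripper open.
Joint ranges: [-2.96, 2.96], [-0.34, 2.1], [-1.41, 1.46], [0.24, 2.44], [-1.37, 4.51], [0.17, 1.92], [-2.96, 2.96]. Speed limits (rad/s): [2.39, 2.39, 3.14, 3.14, 3.14, 3.14, 3.14].

## Interface

Orientations are given as a unit quaternion [w, x, y, z].
In Python, from station import bot gives the robot as it stands. The module is installed in compiled form; this text tells all that it offers.
- The arm moves only by the shell command python3 -m jog 'ROWS' [OPENING] [FORCE]. ROWS is JSON, a list of rows, each a list of 4 numbers: the shift along the tool's x, y, z in cm, then the turn about the tool's z in rad. In form: [[x, y, z, spin], ...]. A call has 1 to 20 rows; each row is the pose to reach, as a shift and turn from the pose commanded when the call began, along the tool's axes at that moment; what a row does not reach only later rows make up. A row lasts 1/12 s, in which the tool goes at most 41.7 mm and 7.16 degrees, less where a joint would pass 70% of its speed; a pose out of reach is approached as far as the arm can. A call with a gripper value outside its range is refused whole. OPENING is the closure, from -1 (fully open) to 1 (shut), set as the call begins (- or left out, the last holds). The fingers move at their own pace and stop on an object; FORCE is the grip in N (left out, the last holds). Time passes only in rows, so rows that repeat a pose let the fingers close. It gives the time, the measured TCP pose, the force, the opening and the grip force at its end, in the units of the state.
- bot.get_obs(): the state, without advancing time (a new reading comes with each control period).
- bot.read_camera(name): name is "side" or "top"; returns a dict with "pixels" (400x640x3 uint8, red, green, blue), "depth" (400x640 float32, m along the optical axis (not along the pixel's ray), 0 where there is no reading), "fovy" (degrees; the focal length in pixels is half the picture's height over the tangent of half this angle, whatever the lens; pixels are square), "cx", "cy" (the principal point, pixels), "distortion" ([k1, k2, p1, p2, k3] as OpenCV has them; the pictures are not rectified), "pose" (4x4, takes a point from camera to world coordinates). Camera axes: x right, y down, z forward; pixel columns grow to the right and rows downward; lengths in m; the calibration is good to about 2 mm. A picture is of the moment at which its call begins.
- bot.hand_in(): hands the job in; it is judged then, once.
The state is a dict: "t": time; "q": joint angles; "joint_vel": joint speeds; "joint_torque": joint torques, N m; "eef_pos": TCP position; "tool_rot": TCP orientation; "contact_force": force on the tool from outside, world axes, zero at the start; "torque": the same for the moment, N m; "gripper_width": opening from 0.0 (shut) to 1.0 (fully open); "grasp_force": force on a finger pad.
Only numpy, scipy, OpenCV 4.12 (cv2) and the standard library are available. Lean on these libraries where they do the work, as an engineer would, in place of code of your own. Each camera call takes 0.05 s, during which the arm holds its last target. There are 200 camera calls.

## Task

Set up the carver's sharpening place: take the stack of four sharpening stones apart and seat each stone in the wooden holder whose recess has its shape and size, lying flat on the recess floor, the same way up as it lies now. Set the stones down, do not drop them, and leave the two gouges lying where they are.

Things in the scene. Friction and masses are not known exactly. Their poses are not given: they have to be found in the camera images.
- bench_stone: Bench stone: the largest sharpening stone, a dark grey two-layer block 150 long x 60 wide x 24 mm high, 0.35 to 0.6 kg. Starts on the table, bottom of the stack. Origin: centre of its underside; z up; x along its length, y across its width (both ways round alike). At any of five places (four left/right, near/far, one middle), its length within 0.3 rad of world y.
- short_stone: Short stone: a beige-grey rectangular block 100 long x 50 wide x 22 mm high, about 0.24 kg. Starts flat on the bench stone, lengthwise with it within about 0.15 rad. Origin: centre of its underside; z up; x along its length, y across its width (both ways round alike).
- puck: Axe puck: a round grey disc-shaped stone, diameter 56 mm, 24 mm high, about 0.13 kg. Starts on the short stone. Origin: centre of its underside; z up along its axis.
- slip_stone: Slip stone: the smallest, a light grey bar 60 long x 20 wide x 18 mm high with rounded edges, about 0.05 kg. Starts flat on the puck, on top of the stack (its underside 70 mm above the table), turned up to 0.6 rad from the bench stone. Origin: centre of its underside; z up; x along its length, y across its width (both ways round alike).
- bench_holder: Holder of the bench stone. A fixed pale wooden board 10 mm high, 186 x 96 mm, with a rectangular recess 166 x 76 mm 4 mm deep in its top (dark floor, 6 mm above the table). Origin: centre of the board's underside on the table; z up; x along its length. At any of five places (four left/right, near/far, one middle), its length within 0.3 rad of world y.
- short_holder: Holder of the short stone. A fixed pale wooden board 10 mm high, 136 x 86 mm, with a rectangular recess 116 x 66 mm 4 mm deep in its top (dark floor, 6 mm above the table). Origin: centre of the board's underside on the table; z up; x along its length. At any of five places (four left/right, near/far, one middle), its length within 0.3 rad of world y.
- puck_holder: Holder of the axe puck. A fixed pale wooden board 10 mm high, 92 x 92 mm square, with a round recess of diameter 72 mm 4 mm deep in its top (dark floor, 6 mm above the table). Origin: centre of the board's underside on the table; z up. It may be at any of the same five places.
- slip_holder: Holder of the slip stone. A fixed pale wooden board 10 mm high, 96 x 56 mm, with a rectangular recess 76 x 36 mm 4 mm deep in its top (dark floor, 6 mm above the table). Origin: centre of the board's underside on the table; z up; x along its length. At any of five places (four left/right, near/far, one middle), its length within 0.3 rad of world y.
- gouge_left: Carving gouge with a wooden handle, lying loose along world x between the middle and left places; 203 mm long (handle from 110 mm behind its origin to the origin, blade to 93 mm ahead), 25 mm thick. Origin: where handle meets blade, on the table; x towards the blade's edge. To be left alone.
- gouge_right: The same kind of gouge, lying along world x between the middle and right places; same sizes and axes. To be left alone.
Mind the look-alikes: they are no part of the job. What is shaped like the puck but pink is not meant.

How it is judged:
By the outcome, as a careful person would: the job done as asked, in the order asked, and still so for the second after the job is handed in, with the robot touching nothing.
It also fails if it takes over 120 s, if anything falls off the work surface, if the arm or the gripper's body presses on something with over 40 N, if the wrist force passes 120 N, or if a joint passes its speed limit or range.

## Working session

There is one attempt and no reset: what is moved stays moved. The work goes in short steps, Python scripts to look and compute and a shell command to move; the robot and the scene stay as the last step left them, time stands still between calls to the robot, and variables do not carry over. Pictures are saved under pics/ and viewed, at most 14 in all, crops included, and the job is handed in when it is done.

```bash
mkdir -p pics
cat > h.py <<'E'
import numpy as np, cv2
from station import bot
def cam(name):
    c=bot.read_camera(name); f=200/np.tan(np.radians(c["fovy"])/2)
    c["K"]=np.array([[f,0,c["cx"]],[0,f,c["cy"]],[0,0,1]]); c["D"]=np.array(c["distortion"],float); c["pose"]=np.array(c["pose"]); return c
def ray(c,uv,z):
    p=cv2.undistortPoints(np.array(uv,float).reshape(-1,1,2),c["K"],c["D"])[:,0]
    d=np.c_[p,np.ones(len(p))]@c["pose"][:3,:3].T; o=c["pose"][:3,3]
    return o+d*((z-o[2])/d[:,2])[:,None]
def cloud(c):
    v,u=np.mgrid[:400,:640]; p=cv2.undistortPoints(np.c_[u.ravel(),v.ravel()].astype(float).reshape(-1,1,2),c["K"],c["D"])[:,0]
    d=c["depth"].ravel()[:,None]
    w=(np.c_[p,np.ones(len(p))]*d)@c["pose"][:3,:3].T+c["pose"][:3,3]
    return w.reshape(400,640,3)
def save(c,n,box=None,s=1):
    im=c["pixels"][:,:,::-1]
    if box: u0,v0,u1,v1=box; im=im[v0:v1,u0:u1]
    cv2.imwrite("pics/"+n+".png",cv2.resize(im,None,fx=s,fy=s,interpolation=cv2.INTER_CUBIC))
E
python3 - <<'E'
from h import *
for n in("top","side"):
    c=cam(n); save(c,n+"0"); print(n,c["pose"].round(3).tolist(),c["fovy"],c["cx"],c["cy"],c["D"]); np.save(n+"0.npy",cloud(c))
o=bot.get_obs(); print(o)
E
```

```text
top [[-0.013, -0.998, 0.058, 0.365], [-1.0, 0.013, -0.003, -0.068], [0.002, -0.058, -0.998, 1.181], [0.0, 0.0, 0.0, 1.0]] 51.94060249687816 320.0461211912014 202.0040729914188 [-0.01479126  0.          0.          0.          0.        ]
side [[0.988, -0.125, 0.094, 0.362], [-0.156, -0.766, 0.624, -0.718], [-0.006, -0.631, -0.776, 0.845], [0.0, 0.0, 0.0, 1.0]] 52.78318345323221 322.57167139262526 201.19036603640845 [0.03063107 0.         0.         0.         0.        ]
{'t': 0.1, 'q': array([-1.26211258,  0.47776388,  0.02232451,  1.55632129, -0.01153721,
        1.10930593, -0.08308543]), 'joint_vel': array([-2.21668309e-04, -1.14407507e-03, -1.56787645e-04, -2.64858135e-03,
       -5.80372359e-04, -1.83197633e-05, -6.75907501e-04]), 'joint_torque': array([ 4.22533791e-03, -5.97757638e+01,  1.61357995e+00, -2.81953257e+01,
        1.28232807e-02,  5.01458358e-03, -3.70645381e-07]), 'eef_pos': array([0.27303121, 0.61674241, 0.23040465]), 'tool_rot': array([-1.32963175e-04,  2.06869911e-01,  9.78368101e-01, -8.25044879e-04]), 'contact_force': array([ 0.18016776, -0.10100938, -0.01626113]), 'torque': array([-0.00091657,  0.07137379, -0.00198179]), 'grasp_force': 0.0, 'gripper_width': 1.0031652212006619}
```

View pics/top0.png

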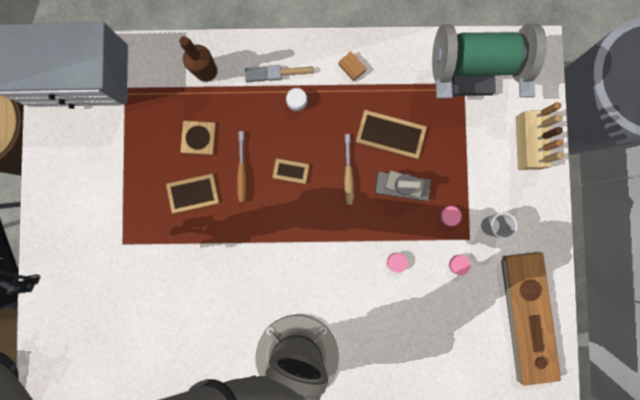

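View pics/side0.png

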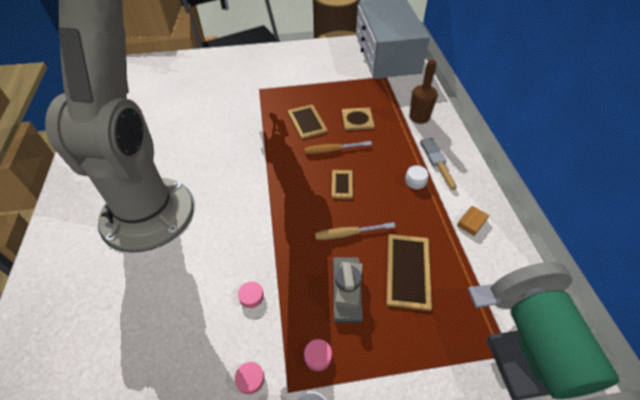

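Top view: the puck holder is at (198,137), the short holder at (192,193), the slip holder at (291,171) and the bench holder at (391,134). The stack is at (404,186) and the gouges are near (241,165) and (348,168).

Candidates that could be mistaken for the stones:
- Pink pucks at (451,216), (398,262) and (460,265): wrong colour.
- Brown plank with round marks at (530,290).
- White jar at (296,99).
- Brown block at (352,66).

I choose the grey stack at (404,186) and will check it in a close crop.

Run:
```python
from h import *
c=cam("top"); s=cam("side")
a=cv2.resize(c["pixels"][165:208,365:440],(600,344),interpolation=cv2.INTER_CUBIC)
b=cv2.resize(s["pixels"][245:335,320:375],(330,540)[::1],interpolation=cv2.INTER_CUBIC)
o=np.zeros((540,790,3),np.uint8); b=cv2.resize(b,(190,311)); o[:344,:600]=a; o[:311,600:790]=b
cv2.imwrite("pics/crop1.png",o[:350,:,::-1])
W=cloud(c)
np.set_printoptions(suppress=True)
hsv=cv2.cvtColor(c["pixels"],cv2.COLOR_RGB2HSV)
# heights around table & holders
for u,v in((198,137),(192,193),(291,171),(391,134),(404,186),(385,180),(425,190),(320,220),(220,220)): print((u,v),W[v,u].round(4),ray(c,[(u,v)],.006)[0].round(4))
# holders: pale wood outline
m=cv2.inRange(hsv,(10,40,110),(30,190,255)); m[:90]=0;m[240:]=0;m[:,:125]=0;m[:,465:]=0
cs,_=cv2.findContours(m,cv2.RETR_EXTERNAL,cv2.CHAIN_APPROX_NONE)
for k in cs:
    if cv2.contourArea(k)<300: continue
    p=ray(c,k[:,0].astype(float),.010)[:,:2]
    r=cv2.minAreaRect((p*1000).astype(np.float32)); print(cv2.boundingRect(k),r, cv2.boxPoints(r).round(0).tolist())
w=W[165:208,365:440]; z=w[...,2]
for lo,hi in((.018,.03),(.04,.05),(.065,.075),(.083,.095)):
    k=(z>lo)&(z<hi); p=w[k]; print(lo,k.sum(), p.mean(0).round(4) if len(p) else '', cv2.minAreaRect((p[:,:2]*1000).astype(np.float32)) if len(p) else '', np.median(p[:,2]) if len(p) else '')
```

```text
(198, 137) [0.6258 0.2796 0.0051] [0.6256 0.2793 0.006 ]
(192, 193) [0.4629 0.2948 0.0089] [0.4631 0.2957 0.006 ]
(291, 171) [0.5229 0.0106 0.0069] [0.523  0.0107 0.006 ]
(391, 134) [ 0.6265 -0.2793  0.0099] [ 0.6274 -0.28    0.006 ]
(404, 186) [ 0.4677 -0.2965  0.0895] [ 0.4756 -0.314   0.006 ]
(385, 180) [ 0.4913 -0.2563  0.0266] [ 0.4936 -0.2596  0.006 ]
(425, 190) [ 0.462  -0.3702  0.0214] [ 0.4633 -0.3742  0.006 ]
(320, 220) [ 0.3811 -0.0711 -0.0036] [ 0.381 -0.071  0.006]
(220, 220) [0.3846 0.2158 0.0029] [0.3846 0.2151 0.006 ]
(166, 173, 53, 41) ((462.3492126464844, 294.82049560546875), (91.6454086303711, 140.57449340820312), 11.837891578674316) [[403.0, 354.0], [432.0, 217.0], [522.0, 235.0], [493.0, 373.0]]
(272, 158, 38, 26) ((523.712890625, 12.367668151855469), (101.37206268310547, 62.473079681396484), 78.92704010009766) [[483.0, -31.0], [545.0, -43.0], [564.0, 56.0], [503.0, 68.0]]
(180, 120, 36, 35) ((624.2127685546875, 280.235595703125), (96.52218627929688, 98.44000244140625), 85.58158111572266) [[571.0, 236.0], [670.0, 228.0], [677.0, 325.0], [579.0, 332.0]]
(355, 109, 72, 51) ((627.1903686523438, -278.7740478515625), (191.0518035888672, 103.12377166748047), 73.90079498291016) [[551.0, -356.0], [650.0, -385.0], [703.0, -201.0], [604.0, -173.0]]
0.018 472 [ 0.4683 -0.2996  0.0241] ((473.2956848144531, -306.93878173828125), (148.0677947998047, 60.833282470703125), 80.39421081542969) 0.024174131147227884
0.04 281 [ 0.477  -0.3019  0.0456] ((474.4244689941406, -306.712158203125), (98.04928588867188, 55.83891296386719), 71.94534301757812) 0.04584078664324398
0.065 167 [ 0.4738 -0.3035  0.0699] ((473.88153076171875, -303.66741943359375), (48.50764083862305, 52.729427337646484), 89.03654479980469) 0.069831073518005
0.083 156 [ 0.4719 -0.3104  0.0874] ((471.8423767089844, -309.7362060546875), (56.66121292114258, 19.374210357666016), 89.34528350830078) 0.08739521908309866
```

View pics/crop1.png

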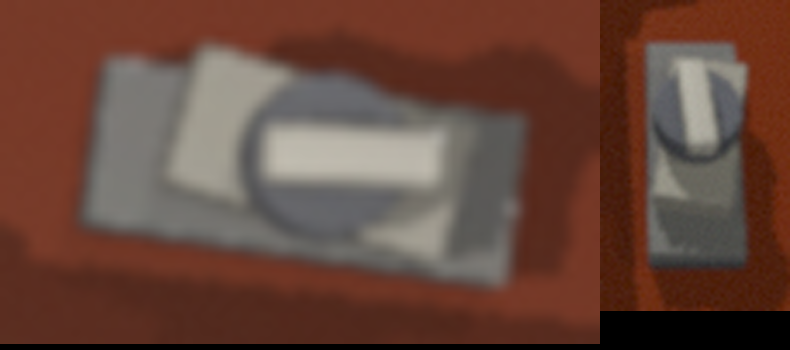

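The crop shows the stack as described: a light bar on a grey disc, on a beige block, on the dark block. The layer heights 24/46/70/88 mm and the holder outlines match the given sizes.

```bash
cat >> h.py <<'E'
from scipy.spatial.transform import Rotation as Ro
def nav(x,y,z,yaw,show=True):
    """shift (cm, tool axes) and spin taking the measured TCP to x,y,z (mm), tool y at yaw deg"""
    o=bot.get_obs(); q=o["tool_rot"]; R=Ro.from_quat(q[[1,2,3,0]]).as_matrix()
    d=R.T@(np.array([x,y,z])/1000-o["eef_pos"])*100
    a=np.arctan2(R[1,1],R[0,1]); s=a-np.radians(yaw); s=(s+np.pi)%(2*np.pi)-np.pi
    print("shift",d.round(2),"spin",round(s,3),"| yaw",np.degrees(a).round(1),"q7",o["q"][6].round(2),"t",o["t"],"w",o["gripper_width"].round(3))
E
python3 - <<'E'
from h import *
nav(520,150,230,0)
E
```

```text
Traceback (most recent call last):
  File "h.py", line 25, in nav
    print("shift",d.round(2),"spin",round(s,3),"| yaw",np.degrees(a).round(1),"q7",o["q"][6].round(2),"t",o["t"],"w",o["gripper_width"].round(3))
                                                                                                                     ^^^^^^^^^^^^^^^^^^^^^^^^
AttributeError: 'float' object has no attribute 'round'
```

```bash
sed -i 's/o\["gripper_width"\].round(3)/round(o["gripper_width"],3)/' h.py
python3 - <<'E'
from h import *
nav(520,150,230,0)
E
```

```text
shift [-41.48 -32.7    0.11] spin 1.154 | yaw 66.1 q7 -0.08 t 0.2 w 0.997
```

```bash
python3 -m jog '[[-3.5,-2.7,0.1,0.1],[-7,-5.4,0.1,0.2],[-10.5,-8.1,0.1,0.3],[-14,-10.8,0.1,0.4],[-17.5,-13.5,0.1,0.5],[-21,-16.2,0.1,0.6],[-24.5,-18.9,0.1,0.7],[-28,-21.6,0.1,0.8],[-31.5,-24.3,0.1,0.9],[-35,-27,0.1,1.0],[-38.5,-30,0.1,1.1],[-41.5,-32.7,0.1,1.15],[-41.5,-32.7,0.1,1.15],[-41.5,-32.7,0.1,1.15]]' -1 40
python3 - <<'E'
from h import *
nav(472,-310,150,-1)
E
```

```text
t: 1.37
eef_pos: [0.5228, 0.1426, 0.2307]
tool_rot: [0.002, 0.709, 0.705, -0.0]
contact_force: [0.1, -0.2, 0.4]
gripper_width: 1.0
grasp_force: 0.0
shift [-45.27  -4.81   8.18] spin 0.011 | yaw -0.4 q7 -0.26 t 1.3667 w 1.0
```

```bash
python3 -m jog '[[-3.5,0,0,0],[-7,0,0,0],[-10.5,0,0,0],[-14,0,0,0],[-17.5,-0.5,0,0],[-21,-1,0,0],[-24.5,-1.5,0,0],[-28,-2,0.5,0],[-31.5,-2.5,1.5,0],[-35,-3,2.5,0],[-38,-3.5,4,0.01],[-41,-4,5.5,0.01],[-43.5,-4.5,7,0.01],[-45.3,-4.8,8.2,0.01],[-45.3,-4.8,8.2,0.01],[-45.3,-4.8,8.2,0.01],[-45.3,-4.8,8.2,0.01]]'
python3 - <<'E'
from h import *
nav(472,-310,77,-1)
s=cam("side"); save(s,"s2",(270,170,430,340),3.4)
E
```

```text
t: 2.78
eef_pos: [0.4747, -0.3019, 0.1484]
tool_rot: [-0.0, 0.709, 0.705, 0.0]
contact_force: [-0.0, -0.6, 0.4]
gripper_width: 1.002
grasp_force: 0.0
shift [-0.81 -0.27  7.14] spin 0.012 | yaw -0.3 q7 0.74 t 2.7833 w 1.002
```

View pics/s2.png

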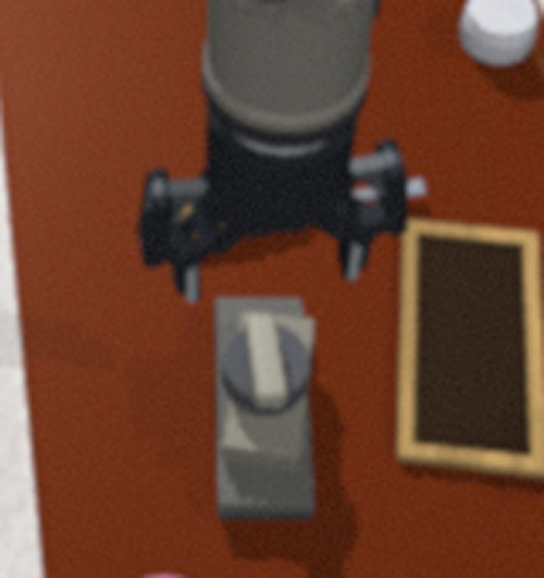

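The open fingers straddle the stack's slip stone (about (265,355) in this crop). The readings lag the command, so I'll let the arm settle and then descend.

```bash
python3 -m jog '[[0,0,1.5,0],[0,0,3,0],[0,0,3,0],[0,0,3,0],[0,0,3,0],[0,0,3,0]]'
python3 - <<'E'
from h import *
nav(472,-310,77,-1)
E
```

```text
t: 3.33
eef_pos: [0.475, -0.3029, 0.1194]
tool_rot: [0.001, 0.709, 0.705, 0.0]
contact_force: [-0.2, -0.2, 0.5]
gripper_width: 1.001
grasp_force: 0.0
shift [-0.71 -0.3   4.24] spin 0.012 | yaw -0.3 q7 0.77 t 3.3333 w 1.001
```

```bash
python3 -m jog '[[-0.7,-0.3,1,0.01],[-0.7,-0.3,2,0.01],[-0.7,-0.3,2.8,0.01],[-0.7,-0.3,3.5,0.01],[-0.7,-0.3,4,0.01],[-0.7,-0.3,4.2,0.01],[-0.7,-0.3,4.2,0.01],[-0.7,-0.3,4.2,0.01]]'
python3 - <<'E'
from h import *
nav(472,-310,77,-1)
E
```

```text
t: 4.0
eef_pos: [0.4712, -0.31, 0.0762]
tool_rot: [-0.0, 0.713, 0.701, -0.0]
contact_force: [-0.3, -0.1, 0.0]
gripper_width: 1.001
grasp_force: 0.0
shift [ 0.    0.08 -0.08] spin 0.001 | yaw -0.9 q7 0.81 t 4.0 w 1.001
```

Good. Close, then lift.

```bash
python3 -m jog '[[0,0,-0.1,0],[0,0,-0.1,0],[0,0,-0.1,0],[0,0,-0.1,0],[0,0,-0.1,0],[0,0,-0.1,0],[0,0,-0.1,0],[0,0,-0.1,0],[0,0,-0.1,0],[0,0,-0.1,0],[0,0,-0.1,0],[0,0,-0.1,0]]' 1 40
python3 -m jog '[[0,0,-0.5,0],[0,0,-1.5,0],[0,0,-3,0],[0,0,-5,0],[0,0,-7,0],[0,0,-9,0],[0,0,-10,0],[0,0,-10,0],[0,0,-10,0]]'
python3 - <<'E'
from h import *
nav(523.7,12.4,80,-11)
E
```

```text
t: 5.0
eef_pos: [0.4714, -0.3101, 0.0776]
tool_rot: [0.0, 0.713, 0.701, 0.0]
contact_force: [-0.6, 0.8, 5.7]
gripper_width: 0.22
grasp_force: 39.9
t: 5.75
eef_pos: [0.4712, -0.3098, 0.1774]
tool_rot: [0.0, 0.713, 0.701, 0.0]
contact_force: [-0.2, 0.2, -0.8]
gripper_width: 0.22
grasp_force: 39.3
shift [32.3   4.74  9.74] spin 0.176 | yaw -0.9 q7 0.72 t 5.75 w 0.22
```

```bash
python3 -m jog '[[2,0,0,0],[5,0.5,0,0.03],[8.5,1,0,0.05],[12,1.5,0,0.08],[15.5,2,0,0.1],[19,2.5,0,0.12],[22.5,3,1,0.14],[25.5,3.5,2.5,0.16],[28,4,4,0.17],[30,4.4,6,0.17],[31.5,4.7,8,0.17],[32.3,4.7,9.7,0.17],[32.3,4.7,9.7,0.17],[32.3,4.7,9.7,0.17],[32.3,4.7,9.7,0.17]]'
python3 - <<'E'
from h import *
nav(523.7,12.4,13.5,-11)
c=cam("top"); save(c,"t3",(260,100,450,215),4.1)
W=cloud(c); w=W[165:208,365:440]; z=w[...,2]
for lo,hi in((.018,.03),(.04,.05),(.062,.078)):
    k=(z>lo)&(z<hi); k=cv2.morphologyEx(k.astype(np.uint8),cv2.MORPH_OPEN,np.ones((2,2)))>0;p=w[k]; print(lo,k.sum(), p.mean(0).round(4), cv2.minAreaRect((p[:,:2]*1000).astype(np.float32)), np.median(p[:,2]))
E
```

```text
t: 7.0
eef_pos: [0.5231, 0.011, 0.0804]
tool_rot: [0.0, 0.77, 0.638, -0.0]
contact_force: [-0.4, -0.7, -0.4]
gripper_width: 0.223
grasp_force: 39.2
shift [0.15 0.04 6.69] spin 0.005 | yaw -10.7 q7 0.01 t 7.0 w 0.223
0.018 451 [ 0.4645 -0.2992  0.0349] ((451.66326904296875, -224.50880432128906), (104.37716674804688, 342.1398010253906), 12.130866050720215) 0.02376073542606605
0.04 292 [ 0.4736 -0.3067  0.0529] ((448.45849609375, -211.37857055664062), (90.03589630126953, 319.2688293457031), 14.585909843444824) 0.04571948428126826
0.062 318 [ 0.4712 -0.308   0.0678] ((471.643798828125, -310.7380676269531), (58.75812911987305, 51.19553756713867), 89.9039535522461) 0.06976295801861321
```

View pics/t3.png

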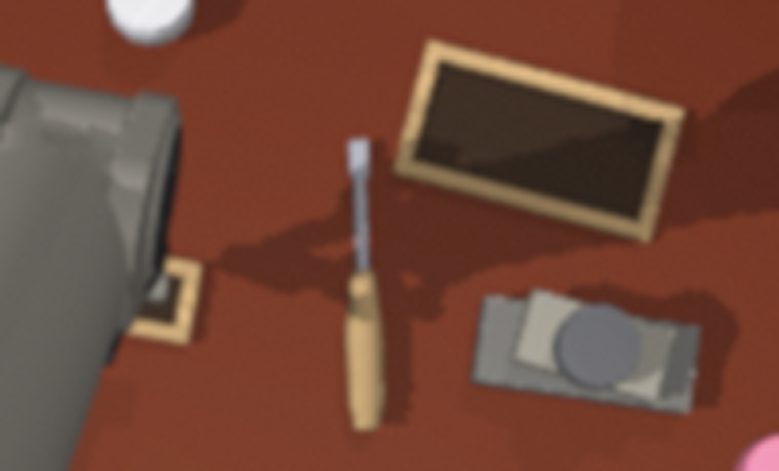

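The slip stone is clear of the stack and the rest is undisturbed, with the puck at crop (597,345), which is image (405.6,184.1). The slip is above its recess, so I'll lower it.

```bash
python3 -m jog '[[0.1,0,1.5,0],[0.1,0,3,0],[0.1,0,4.3,0],[0.1,0,5.3,0],[0.1,0,6,0],[0.1,0,6.3,0],[0.1,0,6.5,0],[0.1,0,6.6,0],[0.1,0,6.65,0],[0.1,0,6.65,0],[0.1,0,6.65,0]]'
python3 - <<'E'
from h import *
nav(523.7,12.4,13.5,-11)
c=cam("top"); k=ray(c,[(405.6,184.1)],.070);print(k)
s=cam("side"); save(s,"s4",(310,150,380,220),7)
E
```

```text
t: 7.97
eef_pos: [0.5237, 0.0133, 0.0142]
tool_rot: [0.0, 0.77, 0.638, 0.0]
contact_force: [0.3, 0.3, -0.3]
gripper_width: 0.223
grasp_force: 39.2
shift [-0.09  0.01  0.07] spin 0.006 | yaw -10.7 q7 0.08 t 7.9667 w 0.223
[[ 0.47467244 -0.3050709   0.07      ]]
```

View pics/s4.png

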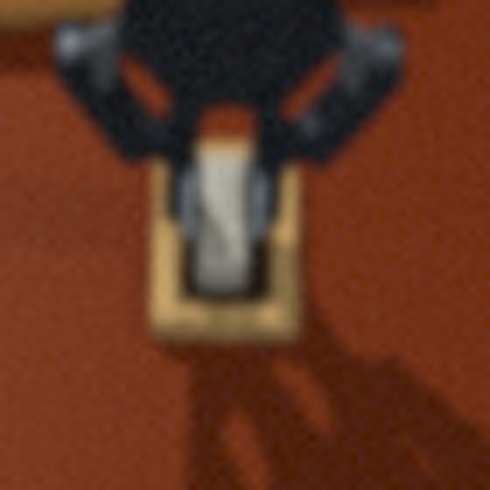

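The slip hangs inside the recess outline, so I'll ease it down onto the floor.

```bash
python3 -m jog '[[-0.1,0,0.05,0],[-0.1,0,0.05,0],[-0.1,0,0.05,0]]'; python3 -m jog '[[0,0,0.07,0],[0,0,0.07,0],[0,0,0.07,0]]'
```

```text
t: 8.32
eef_pos: [0.5235, 0.0127, 0.0136]
tool_rot: [-0.0, 0.77, 0.638, 0.0]
contact_force: [-1.0, 1.3, 4.3]
gripper_width: 0.222
grasp_force: 39.8
t: 8.57
eef_pos: [0.5236, 0.0127, 0.0136]
tool_rot: [-0.0, 0.77, 0.638, 0.001]
contact_force: [-3.4, 2.3, 14.7]
gripper_width: 0.222
grasp_force: 40.9
```

```bash
python3 -m jog '[[0,0,-0.07,0],[0,0,-0.07,0],[0,0,-0.07,0],[0,0,-0.07,0],[0,0,-0.07,0],[0,0,-0.07,0],[0,0,-0.07,0]]' -1
python3 -m jog '[[0,0,-0.5,0],[0,0,-1.5,0],[0,0,-3.5,0],[0,0,-6,0],[0,0,-9,0],[0,0,-12,0],[0,0,-14,0],[0,0,-14,0],[0,0,-14,0]]'
python3 - <<'E'
from h import *
nav(474.5,-306,110,-20)
E
```

```text
t: 9.15
eef_pos: [0.5232, 0.0122, 0.0132]
tool_rot: [-0.0, 0.77, 0.638, -0.0]
contact_force: [0.4, -0.2, -0.3]
gripper_width: 1.001
grasp_force: 0.0
t: 9.9
eef_pos: [0.5241, 0.0124, 0.155]
tool_rot: [0.001, 0.77, 0.638, 0.002]
contact_force: [0.0, 0.2, -0.3]
gripper_width: 1.001
grasp_force: 0.0
shift [-32.22   1.     4.44] spin 0.163 | yaw -10.7 q7 -0.07 t 9.9 w 1.001
```

```bash
python3 -m jog '[[-2,0,0,0],[-5,0,0,0],[-8.5,0,0,0],[-12,0.2,0,0],[-15.5,0.3,0,0.05],[-19,0.5,0,0.1],[-22.5,0.7,0,0.16],[-26,0.9,0,0.16],[-29,1,0.5,0.16],[-31,1,1.5,0.16],[-32.2,1,3,0.16],[-32.2,1,4.4,0.16],[-32.2,1,4.4,0.16],[-32.2,1,4.4,0.16],[-32.2,1,4.4,0.16]]'
python3 - <<'E'
from h import *
nav(474.3,-305.5,52,-20)
E
```

```text
t: 11.15
eef_pos: [0.4736, -0.3056, 0.1093]
tool_rot: [-0.0, 0.818, 0.575, -0.0]
contact_force: [-0.3, 1.0, 0.7]
gripper_width: 0.999
grasp_force: 0.0
shift [0.03 0.07 5.73] spin 0.004 | yaw -19.8 q7 0.49 t 11.15 w 0.999
```

```bash
python3 -m jog '[[0,0,1.5,0],[0,0.1,3,0],[0,0.1,4,0],[0,0.1,5,0],[0,0.1,5.5,0],[0,0.1,5.7,0],[0,0.1,5.7,0],[0,0.1,5.7,0]]'
python3 -m jog '[[0,0,0,0],[0,0,0,0],[0,0,0,0],[0,0,0,0],[0,0,0,0],[0,0,0,0],[0,0,0,0],[0,0,0,0],[0,0,0,0]]' 1 50
python3 -m jog '[[0,0,-0.5,0],[0,0,-1.5,0],[0,0,-3,0],[0,0,-5,0],[0,0,-7,0],[0,0,-9,0],[0,0,-11,0],[0,0,-12,0],[0,0,-12,0],[0,0,-12,0]]'
python3 - <<'E'
from h import *
nav(540,0,170,-5)
E
```

```text
t: 11.82
eef_pos: [0.4748, -0.3066, 0.0527]
tool_rot: [0.0, 0.818, 0.575, 0.0]
contact_force: [0.3, 0.4, 0.0]
gripper_width: 1.002
grasp_force: 0.0
t: 12.57
eef_pos: [0.4749, -0.3067, 0.0532]
tool_rot: [0.0, 0.818, 0.575, 0.0]
contact_force: [-1.7, 0.4, 6.6]
gripper_width: 0.627
grasp_force: 52.4
t: 13.4
eef_pos: [0.4746, -0.3062, 0.1724]
tool_rot: [0.0, 0.818, 0.575, 0.0]
contact_force: [0.5, -0.1, -1.0]
gripper_width: 0.635
grasp_force: 53.1
shift [31.02 -4.22  0.25] spin -0.258 | yaw -19.8 q7 0.43 t 13.4 w 0.635
```

```bash
python3 -m jog '[[2,-0.3,0,0],[5,-0.7,0,-0.05],[8.5,-1.2,0,-0.1],[12,-1.6,0,-0.15],[15.5,-2.1,0,-0.2],[19,-2.6,0,-0.25],[22.5,-3.1,0,-0.26],[26,-3.5,0,-0.26],[29,-4,0,-0.26],[31,-4.2,0,-0.26],[31,-4.2,0,-0.26],[31,-4.2,0,-0.26]]'
python3 - <<'E'
from h import *
nav(624.2,280.2,60,-5)
c=cam("top"); W=cloud(c); w=W[165:208,365:440]; z=w[...,2]
for lo,hi in((.018,.03),(.04,.05)):
    k=((z>lo)&(z<hi)).astype(np.uint8); k=cv2.morphologyEx(k,cv2.MORPH_OPEN,np.ones((2,2)))
    n,l,st,ce=cv2.connectedComponentsWithStats(k); i=1+st[1:,4].argmax(); p=w[l==i]
    print(lo,len(p),p.mean(0).round(4),cv2.minAreaRect((p[:,:2]*1000).astype(np.float32)))
save(c,"t5",(150,100,310,220),4.5)
E
```

```text
t: 14.4
eef_pos: [0.5393, 0.0009, 0.1708]
tool_rot: [-0.001, 0.736, 0.677, -0.001]
contact_force: [-0.5, -0.5, -0.6]
gripper_width: 0.626
grasp_force: 53.0
shift [28.55  6.18 11.04] spin 0.004 | yaw -4.7 q7 0.04 t 14.4 w 0.626
0.018 311 [ 0.4683 -0.2644  0.0267] ((446.7633972167969, -192.8099822998047), (94.31478881835938, 283.07830810546875), 14.949115753173828)
0.04 594 [ 0.4736 -0.3096  0.0487] ((448.865478515625, -211.468994140625), (89.96168518066406, 319.87939453125), 14.73218059539795)
```

View pics/t5.png

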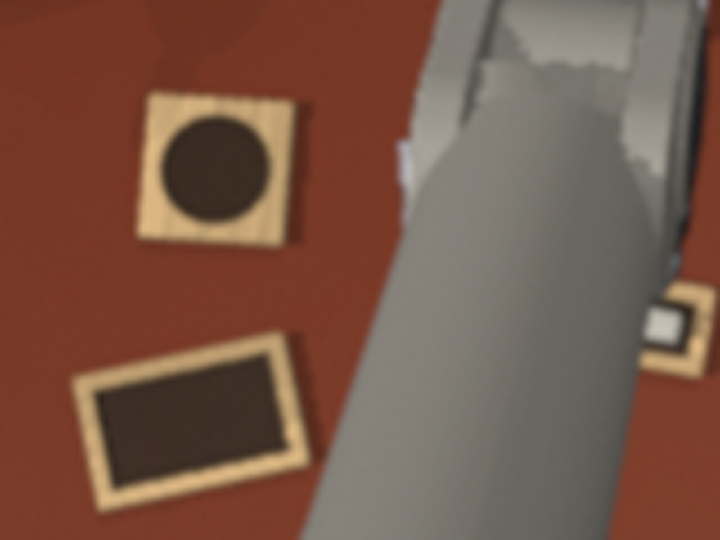

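The slip lies in its holder at crop (663,325). The puck recess is centred at crop (215,168), image (197.8,137.3), which agrees with (624,280). On to the puck placement.

```bash
python3 -m jog '[[2,0.4,0,0],[5,1,0,0],[8.5,1.8,0,0],[12,2.6,0,0],[15.5,3.3,0.5,0],[19,4.1,1.5,0],[22,4.8,3,0],[25,5.4,5,0],[27,5.8,7,0],[28.5,6.2,9,0],[28.5,6.2,11,0],[28.5,6.2,11,0],[28.5,6.2,11,0],[28.5,6.2,11,0]]'
python3 - <<'E'
from h import *
nav(624.5,280,14,-5)
E
```

```text
t: 15.62
eef_pos: [0.6273, 0.2758, 0.0632]
tool_rot: [0.001, 0.738, 0.675, 0.0]
contact_force: [-1.0, 0.2, -0.7]
gripper_width: 0.63
grasp_force: 53.1
shift [ 0.4  -0.33  4.92] spin -0.002 | yaw -5.1 q7 -0.3 t 15.6167 w 0.63
```

```bash
python3 -m jog '[[0.2,-0.2,1.5,0],[0.4,-0.3,2.7,0],[0.4,-0.3,3.6,0],[0.4,-0.3,4.3,0],[0.4,-0.3,4.6,0],[0.4,-0.3,4.8,0],[0.4,-0.3,4.8,0],[0.4,-0.3,4.8,0]]'
python3 - <<'E'
from h import *
nav(624.5,280,13.2,-5)
E
```

```text
t: 16.28
eef_pos: [0.6241, 0.2823, 0.0146]
tool_rot: [0.0, 0.737, 0.676, 0.0]
contact_force: [0.1, 0.5, -0.8]
gripper_width: 0.629
grasp_force: 53.2
shift [-0.23  0.06  0.14] spin 0.001 | yaw -4.9 q7 -0.28 t 16.2833 w 0.629
```

```bash
python3 -m jog '[[-0.2,0.1,0.05,0],[-0.2,0.1,0.1,0],[-0.2,0.1,0.1,0],[-0.2,0.1,0.1,0]]'; python3 -m jog '[[0,0,0.06,0],[0,0,0.06,0],[0,0,0.06,0]]'
```

```text
t: 16.62
eef_pos: [0.6247, 0.2802, 0.0135]
tool_rot: [0.0, 0.737, 0.676, 0.0]
contact_force: [-0.4, -0.0, -1.1]
gripper_width: 0.629
grasp_force: 53.2
t: 16.87
eef_pos: [0.6247, 0.2804, 0.0133]
tool_rot: [-0.0, 0.737, 0.676, 0.0]
contact_force: [-2.5, -1.3, 5.4]
gripper_width: 0.632
grasp_force: 53.7
```

```bash
python3 -m jog '[[0,0,0,0],[0,0,0,0],[0,0,0,0],[0,0,0,0],[0,0,0,0],[0,0,0,0],[0,0,0,0]]' -1
python3 -m jog '[[0,0,-0.5,0],[0,0,-1.5,0],[0,0,-3.5,0],[0,0,-6,0],[0,0,-9,0],[0,0,-12,0],[0,0,-15,0],[0,0,-15,0],[0,0,-15,0]]'
python3 - <<'E'
from h import *
c=cam("top"); W=cloud(c); w=W[165:208,370:440]; z=w[...,2]
for lo,hi in((.015,.06),(.04,.052)):
    k=((z>lo)&(z<hi)).astype(np.uint8); k=cv2.morphologyEx(k,cv2.MORPH_OPEN,np.ones((2,2)))
    n,l,st,ce=cv2.connectedComponentsWithStats(k); i=1+st[1:,4].argmax(); p=w[l==i]
    r=cv2.minAreaRect((p[:,:2]*1000).astype(np.float32))
    print(lo,len(p),p.mean(0).round(4),r)
nav(530,0,165,-18); nav(474.4,-306.7,110,-18)
save(c,"t6",(150,95,470,235),2.5)
E
```

```text
t: 17.45
eef_pos: [0.6246, 0.2803, 0.0126]
tool_rot: [0.0, 0.737, 0.676, -0.0]
contact_force: [-0.7, 0.1, 0.5]
gripper_width: 1.0
grasp_force: 0.0
t: 18.2
eef_pos: [0.6261, 0.2807, 0.1661]
tool_rot: [0.001, 0.737, 0.676, 0.003]
contact_force: [0.5, -0.1, 0.3]
gripper_width: 0.998
grasp_force: 0.0
0.015 1143 [ 0.4694 -0.3055  0.0408] ((451.6070861816406, -224.72952270507812), (104.85884857177734, 342.339111328125), 12.016374588012695)
0.04 630 [ 0.4736 -0.3096  0.0484] ((448.8264465332031, -211.71932983398438), (90.57653045654297, 320.11370849609375), 14.585909843444824)
shift [-28.76  -7.04  -0.15] spin 0.228 | yaw -4.9 q7 -0.34 t 18.25 w 1.001
shift [-59.8   -9.95   5.31] spin 0.228 | yaw -4.9 q7 -0.34 t 18.25 w 1.001
```

View pics/t6.png

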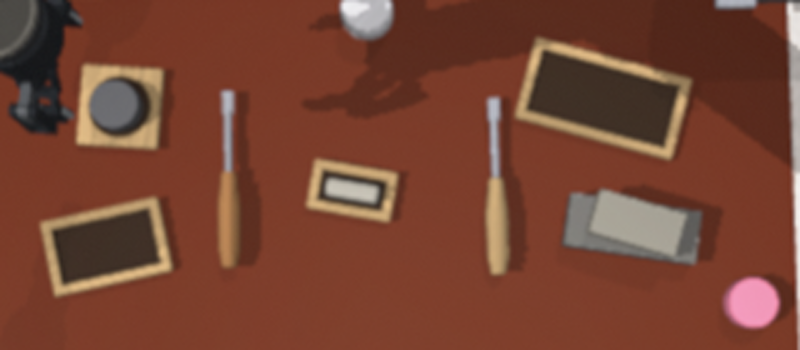

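The puck and slip sit inside their recesses, at crop (118,105) and (352,191). The short stone is at (645,223) on the bench stone, and I'll measure both from their corners.

```bash
python3 - <<'E'
from h import *
c=cam("top"); B=np.array([150,95])
for n,z,q in(("short",.046,[(600,190),(703,217),(686,256),(588,232)]),("bench",.024,[(570,193),(703,208),(697,263),(564,247)]),("bench_recess",.010,[(544,51),(680,87),(664,145),(529,108)]),("short_recess",.010,[(51,238),(153,211),(163,262),(62,286)])):
    p=ray(c,np.array(q)/2.5+B,z)[:,:2]*1000; a=(p[0]+p[3]-p[1]-p[2])/2; b=(p[1]-p[2]+p[0]-p[3])/2
    print(n,p.mean(0).round(1),"L",np.hypot(*a).round(1),"W",np.hypot(*b).round(1),"ang",np.degrees(np.arctan2(a[1],a[0])).round(1))
E
python3 -m jog '[[-2,-0.5,0,0],[-5,-1.2,0,0.05],[-8.5,-2,0,0.1],[-12,-2.8,0,0.15],[-15.5,-3.7,0,0.2],[-19,-4.5,0,0.22],[-22.5,-5.4,0,0.22],[-26,-6.3,0,0.22],[-29.5,-7,0,0.22],[-33,-7.4,0,0.22],[-36.5,-7.7,0,0.22],[-40,-8.1,0,0.22],[-43.5,-8.4,0,0.22],[-47,-8.7,0,0.22],[-50.5,-9,0,0.22],[-54,-9.4,1,0.22],[-57,-9.7,3,0.22],[-59.8,-9.9,5.3,0.22],[-59.8,-9.9,5.3,0.22],[-59.8,-9.9,5.3,0.22]]'
```

```text
short [ 475.9 -316. ] L 115.2 W 48.2 ang 75.0
bench [ 473.7 -308.5] L 151.8 W 62.5 ang 82.6
bench_recess [ 626.2 -281.3] L 162.0 W 69.8 ang 74.1
short_recess [457.9 291.9] L 119.6 W 58.3 ang 103.4
t: 19.97
eef_pos: [0.4718, -0.3081, 0.1075]
tool_rot: [-0.002, 0.808, 0.589, -0.002]
contact_force: [0.0, -0.1, -0.2]
gripper_width: 0.994
grasp_force: 0.0
```

Run:
```python
from h import *
im=cv2.imread("pics/t6.png"); cr=im[170:285,550:720]; print(cv2.cvtColor(cr,cv2.COLOR_BGR2HSV)[[55,55,30,75,60],[25,95,70,60,145]].tolist())
cv2.imwrite("pics/t6c.png",cv2.resize(cr,None,fx=4.5,fy=4.5))
c=cam("top"); W=cloud(c)
for v in(172,178,184,190,196): print(v,[(int(1000*W[v,u,2])) for u in range(374,436,2)])
```

```text
[[20, 12, 130], [19, 26, 168], [21, 26, 169], [20, 12, 123], [18, 13, 96]]
172 [1, 1, -1, 0, -1, 1, -4, 2, 41, 42, 44, 0, -1, -1, 3, 3, 1181, 465, 475, 531, 538, 543, 545, 550, 549, 551, 553, 552, 553, 552, 551]
178 [0, 0, 22, 22, 22, 26, 25, 37, 44, 49, 46, 45, 48, 46, 43, 43, 543, 551, 556, 562, 564, 566, 569, 568, 568, 568, 568, 567, 568, 566, 566]
184 [4, 0, 18, 18, 21, 24, 1181, 46, 44, 43, 44, 47, 46, 556, 566, 572, 579, 577, 582, 583, 584, 586, 584, 585, 584, 583, 582, 583, 580, 578, 578]
190 [-1, 23, 17, 23, 22, 23, 24, 20, 26, 40, 47, 576, 584, 589, 593, 595, 597, 597, 600, 599, 600, 600, 598, 598, 599, 597, 593, 594, 590, 589, 586]
196 [0, 0, 1, 0, 1, 0, 2, -2, 587, 596, 603, 607, 608, 609, 613, 613, 614, 612, 614, 614, 613, 613, 610, 610, 608, 605, 604, 602, 599, 598, 597]
```

View pics/t6c.png

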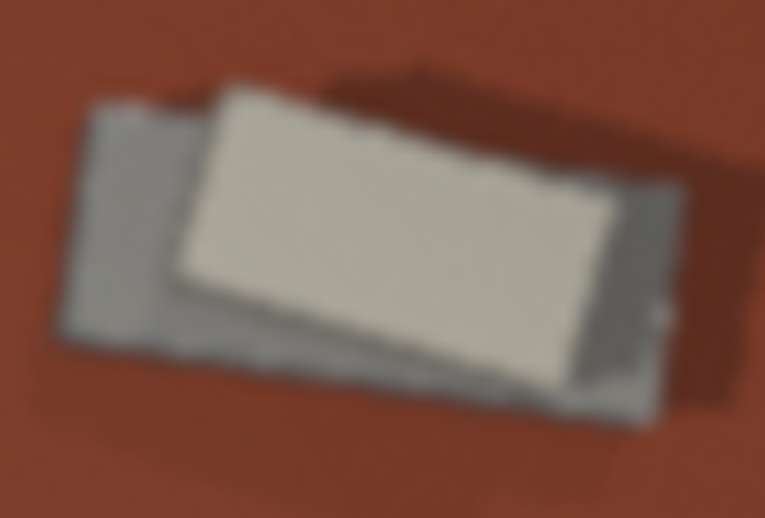

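The enlarged view shows the short stone's top corners at (232,85), (615,198), (570,388) and (180,272). The bench stone's corners are (88,100), (685,180), (655,425) and (60,340).

Run:
```python
from h import *
c=cam("top"); B=np.array([150,95])
for n,z,q in(("short",.046,[(232,85),(615,198),(570,388),(180,272)]),("bench",.024,[(88,100),(685,180),(655,425),(60,340)])):
    p=ray(c,(np.array(q)/4.5+[550,170])/2.5+B,z)[:,:2]*1000; a=(p[0]+p[3]-p[1]-p[2])/2; b=(p[1]-p[2]+p[0]-p[3])/2
    print(n,p.mean(0).round(1),"L",np.hypot(*a).round(1),"W",np.hypot(*b).round(1),"ang",np.degrees(np.arctan2(a[1],a[0])).round(1))
nav(474.5,-308,27,-16.5)
```

```text
short [ 477.5 -309.9] L 99.5 W 48.5 ang 72.7
bench [ 473.3 -307.6] L 151.5 W 61.8 ang 81.4
shift [-0.19  0.08  8.21] spin -0.018 | yaw -17.5 q7 0.52 t 20.0667 w 0.997
```

```bash
python3 -m jog '[[-0.3,0.3,1.5,0],[-0.3,0.3,3,0],[-0.3,0.3,4.5,0],[-0.3,0.3,6,0],[-0.3,0.3,7,0],[-0.3,0.3,7.6,0],[-0.3,0.3,8,0],[-0.3,0.3,8.1,0],[-0.3,0.3,8.1,0],[-0.3,0.3,8.1,0]]'
python3 - <<'E'
from h import *
nav(476.5,-309.5,27,-17.5)
E
```

```text
t: 20.9
eef_pos: [0.477, -0.311, 0.0293]
tool_rot: [0.0, 0.807, 0.591, 0.0]
contact_force: [-0.1, 0.8, -0.6]
gripper_width: 0.999
grasp_force: 0.0
shift [ 0.13 -0.09  0.23] spin -0.001 | yaw -17.5 q7 0.6 t 20.9 w 0.999
```

```bash
python3 -m jog '[[0,0,0.1,0],[0,0,0.1,0],[0,0,0.1,0],[0,0,0.1,0],[0,0,0.1,0],[0,0,0.1,0],[0,0,0.1,0],[0,0,0.1,0],[0,0,0.1,0],[0,0,0.1,0]]' 1 70
python3 -m jog '[[0,0,-0.5,0],[0,0,-1.5,0],[0,0,-3,0],[0,0,-5,0],[0,0,-7,0],[0,0,-9,0],[0,0,-11,0],[0,0,-13,0],[0,0,-14,0],[0,0,-14,0],[0,0,-14,0]]'
python3 - <<'E'
from h import *
nav(540,0,165,12)
E
```

```text
t: 21.73
eef_pos: [0.4771, -0.3112, 0.0285]
tool_rot: [0.001, 0.807, 0.591, 0.0]
contact_force: [-0.6, 1.3, 5.9]
gripper_width: 0.568
grasp_force: 73.2
t: 22.65
eef_pos: [0.4764, -0.3105, 0.1677]
tool_rot: [0.0, 0.807, 0.591, 0.0]
contact_force: [0.3, 0.7, -3.0]
gripper_width: 0.567
grasp_force: 72.8
shift [31.52 -3.29  0.28] spin -0.515 | yaw -17.5 q7 0.48 t 22.65 w 0.567
```

```bash
python3 -m jog '[[2,-0.2,0,0],[5,-0.5,0,-0.05],[8.5,-0.9,0,-0.1],[12,-1.2,0,-0.17],[15.5,-1.6,0,-0.24],[19,-2,0,-0.31],[22.5,-2.3,0,-0.38],[26,-2.7,0,-0.45],[29,-3,0,-0.5],[31.5,-3.3,0,-0.51],[31.5,-3.3,0,-0.51],[31.5,-3.3,0,-0.51]]'
python3 - <<'E'
from h import *
nav(461,293.5,70,12.2)
E
```

```text
t: 23.65
eef_pos: [0.5391, 0.0015, 0.1661]
tool_rot: [-0.001, 0.63, 0.777, -0.001]
contact_force: [-0.5, 0.1, -3.4]
gripper_width: 0.563
grasp_force: 72.7
shift [30.18 -1.59  9.63] spin -0.005 | yaw 11.9 q7 0.3 t 23.65 w 0.563
```

Run:
```python
from h import *
c=cam("top"); hsv=cv2.cvtColor(c["pixels"],cv2.COLOR_RGB2HSV)
for n,(u0,v0,u1,v1) in (("short",(160,168,224,220)),("bench",(350,104,432,164))):
    s=hsv[v0:v1,u0:u1]; m=((s[...,2]<75)&(s[...,1]<150)).astype(np.uint8)
    cs,_=cv2.findContours(m,cv2.RETR_EXTERNAL,cv2.CHAIN_APPROX_NONE); k=max(cs,key=cv2.contourArea)
    p=ray(c,k[:,0]+[float(u0),v0],.008)[:,:2]*1000; print(n,cv2.minAreaRect(p.astype(np.float32)))
```

```text
short ((462.370361328125, 296.1751403808594), (58.87483215332031, 109.06024932861328), 11.418662071228027)
bench ((627.2667236328125, -279.9250183105469), (161.62255859375, 71.53253173828125), 73.72602844238281)
```

```bash
python3 -m jog '[[2,-0.1,0,0],[5,-0.3,0,0],[8.5,-0.5,0,0],[12,-0.7,0,0],[15.5,-0.8,0.5,0],[19,-1,1.5,0],[22,-1.2,3,0],[25,-1.3,5,0],[28,-1.5,7,0],[30.2,-1.6,9,0],[30.2,-1.6,9.6,0],[30.2,-1.6,9.6,0],[30.2,-1.6,9.6,0],[30.2,-1.6,9.6,0]]'
python3 - <<'E'
from h import *
nav(461.5,294,12.5,12.2)
E
```

```text
t: 24.87
eef_pos: [0.4644, 0.2898, 0.0722]
tool_rot: [0.001, 0.633, 0.774, 0.0]
contact_force: [-0.9, 0.4, -2.2]
gripper_width: 0.567
grasp_force: 73.1
shift [ 0.47 -0.2   5.97] spin -0.012 | yaw 11.5 q7 -0.23 t 24.8667 w 0.567
```

```bash
python3 -m jog '[[0.3,-0.1,1.5,0],[0.6,-0.1,2.7,0],[0.6,-0.1,3.8,0],[0.6,-0.1,4.8,0],[0.6,-0.1,5.4,0],[0.6,-0.1,5.8,0],[0.6,-0.1,5.9,0],[0.6,-0.1,5.9,0],[0.6,-0.1,5.9,0]]'
python3 - <<'E'
from h import *
nav(462.3,295.5,11,11.6)
E
```

```text
t: 25.62
eef_pos: [0.4612, 0.2978, 0.013]
tool_rot: [0.0, 0.632, 0.775, 0.0]
contact_force: [-0.2, 0.4, -2.5]
gripper_width: 0.564
grasp_force: 73.2
shift [-0.25  0.06  0.2 ] spin 0.001 | yaw 11.7 q7 -0.2 t 25.6167 w 0.564
```

```bash
python3 -m jog '[[-0.2,0.1,0.1,0],[-0.2,0.1,0.2,0],[-0.2,0.1,0.2,0],[-0.2,0.1,0.2,0]]'; python3 -m jog '[[0,0,0.07,0],[0,0,0.07,0],[0,0,0.07,0]]'
```

```text
t: 25.95
eef_pos: [0.4624, 0.296, 0.0108]
tool_rot: [-0.0, 0.631, 0.775, 0.0]
contact_force: [-0.1, -0.4, -3.1]
gripper_width: 0.567
grasp_force: 73.2
t: 26.2
eef_pos: [0.4624, 0.296, 0.0105]
tool_rot: [-0.0, 0.631, 0.775, 0.0]
contact_force: [-1.9, -0.9, 6.2]
gripper_width: 0.566
grasp_force: 74.1
```

```bash
python3 -m jog '[[0,0,0,0],[0,0,0,0],[0,0,0,0],[0,0,0,0],[0,0,0,0],[0,0,0,0],[0,0,0,0]]' -1
python3 -m jog '[[0,0,-0.5,0],[0,0,-1.5,0],[0,0,-3.5,0],[0,0,-6,0],[0,0,-9,0],[0,0,-12,0],[0,0,-14,0],[0,0,-14,0],[0,0,-14,0]]'
python3 - <<'E'
from h import *
nav(530,0,155,-9)
c=cam("top"); save(c,"t7",(150,95,470,235),2.5)
cr=c["pixels"][:,:,::-1][165:210,365:440]; cv2.imwrite("pics/b7.png",cv2.resize(cr,None,fx=10,fy=10,interpolation=cv2.INTER_CUBIC))
hsv=cv2.cvtColor(c["pixels"],cv2.COLOR_RGB2HSV); s=hsv[165:210,365:440]; m=((s[...,1]<80)).astype(np.uint8)
cs,_=cv2.findContours(m,cv2.RETR_EXTERNAL,cv2.CHAIN_APPROX_NONE); k=max(cs,key=cv2.contourArea)
p=ray(c,k[:,0]+[365.,165],.024)[:,:2]*1000; print(cv2.minAreaRect(p.astype(np.float32)))
E
```

```text
t: 26.78
eef_pos: [0.4623, 0.2959, 0.01]
tool_rot: [0.0, 0.631, 0.775, -0.0]
contact_force: [-0.3, 0.2, 0.2]
gripper_width: 0.997
grasp_force: 0.0
t: 27.53
eef_pos: [0.463, 0.2965, 0.1519]
tool_rot: [0.0, 0.631, 0.775, 0.002]
contact_force: [0.5, 0.4, -1.0]
gripper_width: 1.001
grasp_force: 0.0
shift [-30.39   0.56  -0.37] spin 0.361 | yaw 11.7 q7 -0.29 t 27.5333 w 1.001
((474.0458068847656, -306.3133239746094), (152.65341186523438, 62.18353271484375), 80.8919448852539)
```

View pics/t7.png

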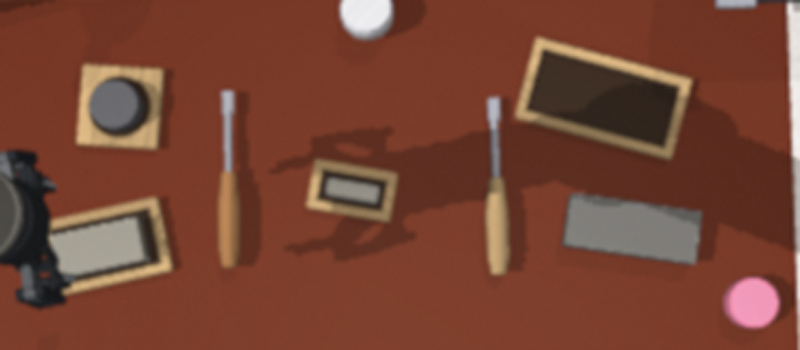

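The short stone sits in its recess at crop (100,248), and the bench stone lies alone at (633,228). Now the bench stone.

```bash
python3 -m jog '[[-2,0,0,0.05],[-5,0.1,0,0.1],[-8.5,0.2,0,0.17],[-12,0.3,0,0.24],[-15.5,0.3,0,0.31],[-19,0.4,0,0.36],[-22.5,0.5,0,0.36],[-26,0.5,0,0.36],[-29,0.6,0,0.36],[-30.4,0.6,0,0.36],[-30.4,0.6,0,0.36],[-30.4,0.6,0,0.36]]'
python3 - <<'E'
from h import *
nav(473.8,-306.8,70,-9)
E
```

```text
t: 28.58
eef_pos: [0.5287, -0.0018, 0.149]
tool_rot: [-0.001, 0.761, 0.649, -0.001]
contact_force: [0.6, 0.9, -0.6]
gripper_width: 0.999
grasp_force: 0.0
shift [-30.98  -0.57   7.93] spin -0.002 | yaw -9.1 q7 -0.01 t 28.5833 w 0.999
```

```bash
python3 -m jog '[[-2,0,0,0],[-5,-0.1,0,0],[-8.5,-0.2,0,0],[-12,-0.2,0,0],[-15.5,-0.3,0,0],[-19,-0.4,0,0],[-22.5,-0.5,0,0],[-26,-0.5,0.5,0],[-28.5,-0.6,2,0],[-30,-0.6,4,0],[-31,-0.6,6,0],[-31,-0.6,7.9,0],[-31,-0.6,7.9,0],[-31,-0.6,7.9,0],[-31,-0.6,7.9,0]]'
python3 - <<'E'
from h import *
nav(473.8,-306.8,4,-9)
E
```

```text
t: 29.83
eef_pos: [0.4764, -0.3047, 0.0714]
tool_rot: [-0.0, 0.759, 0.651, 0.0]
contact_force: [0.2, 0.3, 0.3]
gripper_width: 1.003
grasp_force: 0.0
shift [-0.25 -0.22  6.74] spin 0.003 | yaw -8.8 q7 0.68 t 29.8333 w 1.003
```

```bash
python3 -m jog '[[-0.3,-0.2,1.5,0],[-0.3,-0.2,3,0],[-0.3,-0.2,4.3,0],[-0.3,-0.2,5.3,0],[-0.3,-0.2,6,0],[-0.3,-0.2,6.4,0],[-0.3,-0.2,6.6,0],[-0.3,-0.2,6.6,0],[-0.3,-0.2,6.6,0]]'
python3 - <<'E'
from h import *
nav(473.8,-306.8,4.5,-9)
E
```

```text
t: 30.58
eef_pos: [0.4734, -0.3087, 0.0053]
tool_rot: [0.0, 0.76, 0.65, 0.0]
contact_force: [0.3, -0.1, -0.0]
gripper_width: 1.001
grasp_force: 0.0
shift [0.2  0.   0.08] spin 0.001 | yaw -8.9 q7 0.74 t 30.5833 w 1.001
```

```bash
python3 -m jog '[[0.2,0,0.1,0],[0.2,0,0.1,0],[0.2,0,0.1,0],[0.2,0,0.1,0],[0.2,0,0.1,0],[0.2,0,0.1,0],[0.2,0,0.1,0],[0.2,0,0.1,0],[0.2,0,0.1,0],[0.2,0,0.1,0]]' 1 110
python3 -m jog '[[0,0,-0.3,0],[0,0,-1,0],[0,0,-2,0],[0,0,-3.5,0],[0,0,-5,0],[0,0,-6,0],[0,0,-7,0],[0,0,-7,0],[0,0,-7,0]]'
python3 - <<'E'
from h import *
nav(627.3,-279.5,60,-16.2)
E
```

```text
t: 31.42
eef_pos: [0.4744, -0.3064, 0.0053]
tool_rot: [0.0, 0.76, 0.65, 0.001]
contact_force: [-0.7, 1.4, 10.6]
gripper_width: 0.672
grasp_force: 118.3
t: 32.17
eef_pos: [0.4738, -0.3065, 0.0744]
tool_rot: [0.0, 0.76, 0.65, 0.0]
contact_force: [-0.7, -0.7, -4.1]
gripper_width: 0.67
grasp_force: 118.2
shift [ 5.05 14.75  1.45] spin 0.127 | yaw -8.9 q7 0.68 t 32.1667 w 0.67
```

```bash
python3 -m jog '[[0.5,1.5,0,0.02],[1,3,0,0.04],[2,5.5,0,0.06],[3,8,0,0.08],[3.8,11,0.3,0.1],[4.5,13.2,0.8,0.12],[5.1,14.8,1.4,0.13],[5.1,14.8,1.4,0.13],[5.1,14.8,1.4,0.13],[5.1,14.8,1.4,0.13]]'
python3 - <<'E'
from h import *
nav(627.3,-279.5,14,-16.2)
E
```

```text
t: 33.0
eef_pos: [0.6261, -0.2794, 0.0589]
tool_rot: [-0.001, 0.801, 0.599, -0.001]
contact_force: [-0.9, -0.8, -4.4]
gripper_width: 0.669
grasp_force: 118.4
shift [0.02 0.13 4.49] spin -0.004 | yaw -16.4 q7 0.42 t 33.0 w 0.669
```

```bash
python3 -m jog '[[0,0.1,1,0],[0,0.1,2,0],[0,0.1,3,0],[0,0.1,3.7,0],[0,0.1,4.2,0],[0,0.1,4.4,0],[0,0.1,4.4,0],[0,0.1,4.4,0]]'
python3 - <<'E'
from h import *
nav(627.3,-279.5,11.5,-16.2)
s=cam("side"); save(s,"s8",(340,200,470,330),4.5)
E
```

```text
t: 33.67
eef_pos: [0.6287, -0.2796, 0.0161]
tool_rot: [0.0, 0.801, 0.599, 0.0]
contact_force: [-0.2, -0.1, -3.6]
gripper_width: 0.674
grasp_force: 118.5
shift [-0.03 -0.14  0.46] spin -0.003 | yaw -16.4 q7 0.44 t 33.6667 w 0.674
```

View pics/s8.png

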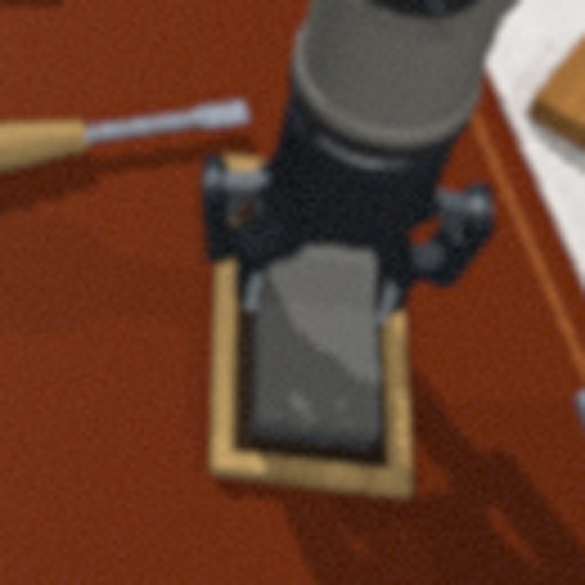

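The bench stone hangs inside the recess outline, its near end at (315,440) and the recess edge at (315,460). Easing it down now.

```bash
python3 -m jog '[[0,-0.1,0.15,0],[0,-0.1,0.3,0],[0,-0.1,0.4,0],[0,-0.1,0.45,0],[0,-0.1,0.45,0],[0,-0.1,0.45,0]]'; python3 -m jog '[[0,0,0.06,0],[0,0,0.06,0],[0,0,0.06,0]]'
```

```text
t: 34.22
eef_pos: [0.6277, -0.2792, 0.0115]
tool_rot: [0.0, 0.801, 0.599, 0.0]
contact_force: [0.4, 0.0, -4.0]
gripper_width: 0.669
grasp_force: 118.4
t: 34.47
eef_pos: [0.6277, -0.2791, 0.0114]
tool_rot: [0.0, 0.801, 0.599, 0.0]
contact_force: [-3.1, 2.1, 2.6]
gripper_width: 0.669
grasp_force: 119.0
```

```bash
python3 -m jog '[[0,0,0.03,0],[0,0,0.03,0],[0,0,0.03,0]]'
python3 -m jog '[[0,0,0,0],[0,0,0,0],[0,0,0,0],[0,0,0,0],[0,0,0,0],[0,0,0,0],[0,0,0,0]]' -1
python3 -m jog '[[0,0,-0.5,0],[0,0,-1.5,0],[0,0,-3.5,0],[0,0,-6,0],[0,0,-9,0],[0,0,-12,0],[0,0,-15,0],[0,0,-15,0],[0,0,-15,0]]'
python3 -m jog '[[-2,-2,0,0],[-5,-5,0,0],[-8,-8,0,0],[-11,-11,0,0],[-13,-13,0,0],[-13,-13,0,0],[-13,-13,0,0],[-13,-13,0,0]]'
python3 - <<'E'
from h import *
c=cam("top"); W=cloud(c); save(c,"t9",(150,95,470,235),2.5)
for n,z,q in(("slip",.024,(291,171)),("puck",.030,(197,137)),("short",.028,(191,193)),("bench",.030,(391,134))):
    u,v=q; p=W[v-3:v+4,u-4:u+5,2]; print(n,np.median(p).round(4),"expect",z)
o=bot.get_obs(); print(o["eef_pos"],o["t"])
E
```

```text
t: 34.72
eef_pos: [0.6277, -0.2792, 0.0114]
tool_rot: [-0.0, 0.801, 0.599, 0.0]
contact_force: [-3.2, 2.7, 5.6]
gripper_width: 0.675
grasp_force: 119.7
t: 35.3
eef_pos: [0.6276, -0.2792, 0.0105]
tool_rot: [0.0, 0.801, 0.599, -0.0]
contact_force: [-0.8, 0.3, -0.8]
gripper_width: 0.997
grasp_force: 0.0
t: 36.05
eef_pos: [0.6289, -0.28, 0.1639]
tool_rot: [0.002, 0.801, 0.599, 0.002]
contact_force: [-1.0, -0.0, -0.2]
gripper_width: 0.997
grasp_force: 0.0
t: 36.72
eef_pos: [0.4667, -0.3664, 0.1602]
tool_rot: [-0.0, 0.801, 0.599, 0.0]
contact_force: [-0.2, 0.3, -0.5]
gripper_width: 1.002
grasp_force: 0.0
slip 0.0233 expect 0.024
puck 0.0293 expect 0.03
short 0.0277 expect 0.028
bench 0.0297 expect 0.03
[ 0.46744156 -0.36597401  0.16011586] 36.7667
```

View pics/t9.png

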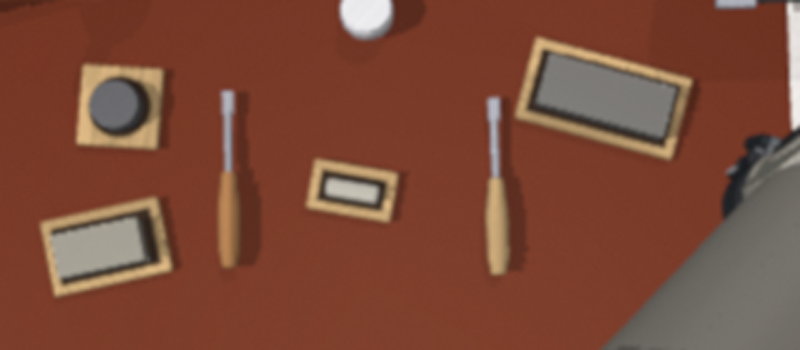

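All four stones are in their recesses at the expected heights, and the gouges at crop (228,180) and (496,185) haven't moved. The short stone looks shifted left, which may be parallax, so I'll check centring and tilt before handing in.

Run:
```python
from h import *
c=cam("top"); W=cloud(c)
for n,zt,(u0,v0,u1,v1) in(("slip",.024,(270,156,312,186)),("puck",.030,(178,118,218,158)),("short",.028,(164,170,222,216)),("bench",.030,(352,106,430,162))):
    w=W[v0:v1,u0:u1].reshape(-1,3); w=w[np.abs(w[:,2]-zt)<.006]
    A=np.c_[w[:,:2]-w[:,:2].mean(0),np.ones(len(w))]; f=np.linalg.lstsq(A,w[:,2],rcond=None)[0]
    print(n,len(w),f.round(4),cv2.minAreaRect((w[:,:2]*1000).astype(np.float32)))
```

```text
slip 147 [0.0054 0.0203 0.0235] ((520.0377197265625, 9.656375885009766), (58.63853454589844, 20.040477752685547), 79.14192962646484)
puck 307 [-0.0039  0.0053  0.0293] ((621.4144287109375, 280.3280334472656), (54.58979415893555, 54.0894660949707), 44.600074768066406)
short 623 [-0.0095 -0.0013  0.0276] ((458.5166931152344, 298.4938049316406), (50.196590423583984, 101.07499694824219), 11.622100830078125)
bench 1079 [-0.0062  0.0034  0.0298] ((625.37548828125, -279.7008972167969), (147.9770050048828, 61.544124603271484), 72.74433135986328)
```

```bash
python3 -c "
from station import bot
print(bot.hand_in())"
```

```text
the job is handed in; nothing more can be done
None
```

I seated all four stones flat in their matching holders, left the gouges lying where they were, and handed the job in at about 37 s of robot time; hand-in returned no verdict.

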